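Sweep spilled tea tablets into the catch tray on the bedside stool

ROBOT

A 7-joint arm with a two-finger parallel gripper is mounted at the origin on the work surface. World frame = base frame: x ahead of the robot, y to its left, z up, the work surface at z = 0. Lengths are in m, angles in rad, forces in N, time in s.
With the tool pointing down it reaches from about 0.4 to 0.875 m from the base axis. Payload 4.4 kg.
Tool frame: the origin (TCP) lies at the very end of the fingers, on their centre line; the grasp point (between the pads) lies 19 mm behind it; z points along the fingers, y is the direction in which the jaws open and shut (so a half turn about z gives the same grasp; the last joint's range is limited). The gripper opens to 85 mm and grips with 20 to 120 N. Pads are 22 mm wide; open, the fingers measure 114 mm over their backs; the gripper's body (76 mm by 85 mm) begins 54 mm behind the grasp point. The pads swing forward as they close: fully open they stand 13 mm farther back than shut.
Start: joints at [1.109, 0.628, 0.038, 1.517, -0.027, 0.996, -0.02], TCP at [0.251, -0.6, 0.231] pointing down, gripper open.
Joint ranges: [-3.06, 3.06], [-0.37, 2.12], [-1.25, 1.32], [0.18, 2.47], [-1.1, 4.24], [0.23, 1.98], [-2.94, 2.94]. Speed limits (rad/s): [2.57, 2.57, 3.14, 3.14, 3.14, 3.14, 3.14].

INTERFACE

Orientations are given as a unit quaternion [x, y, z, w].
In Python, from station import manip gives the robot as it stands.
- The arm moves only by the tool jog_arm, never from a script. Its argument "moves" is a list of rows, each an object with "delta_pos": the shift along the tool's x, y, z in cm, a list of three; "yaw": the turn about the tool's z in rad. In form: [{"delta_pos": [tx, ty, tz], "yaw": yaw}, ...]. A call has 1 to 20 rows; each row shifts and turns the commanded pose from where the row before left it, along the tool's axes as they then stand; what a row does not reach is not made up. A row lasts 1/12 s, in which the tool goes at most 41.7 mm and 7.16 degrees, less where a joint would pass 70% of its speed; a pose out of reach is approached as far as the arm can. A call with a gripper value outside its range is refused whole. "hand" is the opening, from 0 (shut) to 1 (fully open), set as the call begins (left out, the last holds). The fingers move at their own pace and stop on an object; "squeeze" is the grip in N (left out, the last holds). Time passes only in rows, so rows that do not move let the fingers close. It gives the time, the measured TCP pose, the force and the opening at its end, in the units of the state.
- manip.observe(): the state, without advancing time (a new reading comes with each control period).
- manip.get_image(name): name is "scene" or "top"; returns a dict with "pixels" (400x640x3 uint8, red, green, blue), "K" (3x3 intrinsics, pixels), "view" (4x4, takes a point from world to camera coordinates). Camera axes: x right, y down, z forward; pixel columns grow to the right and rows downward; lengths in m; the calibration is good to about 2 mm. A picture is of the moment at which its call begins. There is no depth.
- manip.finish_job(): hands the job in, once; it reports no verdict.
Trained networks look in a picture, given as the dict that the camera call returned (one of the last four; its "shot" number tells which), for a name from the list of things; names that differ only in an ending like _2 or _b are one class to them, and where a whole thing is asked for, a point or a joint stands for the part that bears it (a point fixed in the world has none). Each returns a list of dicts, best first, with "score" (0 to 1); they miss things now and then, are a little off and sometimes report something else, mostly with a low value. They report only what shows in the picture. A call takes as long as a camera call. They do not tell look-alikes from the thing itself.
- manip.look_for(target, picture): "bbox" ([left, top, right, bottom] in pixels, round what is visible of it).
- manip.pinpoint(target, picture): "point" ([row, column] in pixels: a listed point, or the origin of a listed thing).
The state is a dict: "clock": time; "joint_pos": joint angles; "dq": joint speeds; "joint_torque": joint torques, N m; "tool_pos": TCP position; "orientation": TCP orientation; "ft_force": force on the tool from outside, world axes, zero at the start; "moment": the same for the moment, N m; "width": finger opening in m.
Only numpy, scipy, OpenCV 4.12 (cv2) and the standard library are available. Lean on these libraries where they do the work, as an engineer would, in place of code of your own. Each camera call takes 0.05 s, during which the arm holds its last target. There are 200 camera calls.

TASK

Three pressed-tea tablets have spilled onto the bedside stool. With closed fingers, sweep all three across the stool top and wholly inside the low open-fronted aluminium tray, past its sloping lip, so that each lies flat on the tray floor. Do not pick any of them up, and leave the flask, cup, tumbler and canister standing where they are.

Things in the scene. Friction and masses are not known exactly. Their poses are not given: they have to be found in the camera images.
- tablet1: a dark brown pressed-tea tablet, a flat round disc 38 mm across and 16 mm thick with slightly rounded rims, 10 to 20 g, lying flat and loose on the stool; the origin is its centre, 8 mm above the stool top, its z axis up
- tablet2: a dark brown pressed-tea tablet, a flat round disc 38 mm across and 16 mm thick with slightly rounded rims, 10 to 20 g, lying flat and loose on the stool; the origin is its centre, 8 mm above the stool top, its z axis up
- tablet3: a dark brown pressed-tea tablet, a flat round disc 38 mm across and 16 mm thick with slightly rounded rims, 10 to 20 g, lying flat and loose on the stool; the origin is its centre, 8 mm above the stool top, its z axis up
- tray: low aluminium tray fixed on the stool, open on one side. Origin: centre of its underside (stool top), z up; the mouth looks along its +y. Inside: x -90 to +90 mm, y -55 (back wall) to +55 mm (mouth); 3 walls 4 mm thick, 20 mm high; floor 2 mm thick; a lip slopes down to the stool from y = 55 to 75 mm. Tablets slide up it; fingertips 6 to 10 mm above the stool clear it and still push them
- flask: a silver aluminium vacuum flask with a twist cap, 72 mm across and 236 mm tall, loose, upright; origin at the centre of its underside, z up. A bystander
- cup: an enamel-look blue plastic cup with a handle, 76 mm across the rim and 65 mm tall, the handle reaching out along its own +y, loose, upright; origin at the centre of its underside, z up. A bystander
- tumbler: a clear glass tumbler, 66 mm across and 85 mm tall, loose, upright; origin at the centre of its underside, z up. A bystander
- canister: a closed yellow plastic canister with a wire spring clip, 88 mm across (98 mm over the clip) and 107 mm tall, loose, upright; origin at the centre of its underside, z up. A bystander
- stool: the painted plywood stool, fixed. Its flat top is at z = 0 and is 510 mm (x) by 690 mm (y), without a rim; origin at the centre of the top
There are look-alikes about, which are no part of the job. What is shaped like the tablet2 but blue is not meant.

How it is judged:
By the outcome, as a careful person would: the job done as asked, in the order asked, and still so for the second after the job is handed in, with the robot touching nothing.
It also fails if it takes over 67 s, if anything falls off the work surface, if the arm or the gripper's body presses on something with over 40 N, if the wrist force passes 120 N, or if a joint passes its speed limit or range.

## Working session

There is one attempt and no reset: what is moved stays moved. The work goes in short steps, Python scripts to look and compute and a tool call to move; the robot and the scene stay as the last step left them, time stands still between calls to the robot, and variables do not carry over. Pictures are saved under pics/ and viewed, about 8 in all and at most 12, crops included, and the job is handed in when it is done.

Besides the shell and the picture viewer there is one more tool, called after ">>>" as name([rows], argument=value, ...), one row to a line, values as JSON. jog_arm: Moves the arm, as the interface text tells. Its arguments: {"type":"object","properties":{"moves":{"type":"array","items":{"type":"object","properties":{"delta_pos":{"type":"array","items":{"type":"number"}},"yaw":{"type":"number"}}}},"hand":{"type":"number"},"squeeze":{"type":"number"}},"required":["moves"]}

```bash
mkdir -p pics
cat > h.py <<'E'
import numpy as np,cv2
from station import manip
def snap(n,f):
    p=manip.get_image(n); cv2.imwrite('pics/'+f,p['pixels'][:,:,::-1]); return p
def ray(p,r,c,z):
    K,V=np.array(p['K']),np.array(p['view']);R,t=V[:3,:3],V[:3,3]
    o=-R.T@t;d=R.T@np.linalg.solve(K,[c,r,1]);return o+d*(z-o[2])/d[2]
def proj(p,X):
    K,V=np.array(p['K']),np.array(p['view']);q=K@(V[:3,:3]@np.array(X)+V[:3,3]);return q[:2]/q[2]
E
python3 - <<'E'
from h import *
np.set_printoptions(precision=3,suppress=True)
for n in('top','scene'):
    p=snap(n,n+'0.png')
    V=np.array(p['view']);print(n,-V[:3,:3].T@V[:3,3])
    for t,z in(('tablet1',.008),('tray',0),('flask',0),('cup',0),('tumbler',0),('canister',0),('stool',0)):
        for d in manip.pinpoint(t,p)[:5]: print(t,round(d['score'],2),np.round(d['point']),ray(p,*d['point'],z)[:2])
s=manip.observe();print(s['tool_pos'],s['orientation'],s['clock'],s['width'])
E
```

```text
top [0.543 0.023 0.892]
tablet1 0.69 [237. 275.] [0.469 0.127]
tablet1 0.67 [264. 301.] [0.407 0.064]
tablet1 0.55 [188. 277.] [0.586 0.122]
tablet1 0.49 [193. 330.] [ 0.574 -0.004]
tablet1 0.49 [164. 306.] [0.641 0.055]
flask 0.93 [120. 215.] [0.749 0.272]
cup 0.8 [276. 357.] [ 0.377 -0.07 ]
tumbler 0.93 [103. 313.] [0.79  0.038]
canister 0.72 [161. 302.] [0.65  0.063]
canister 0.68 [265. 214.] [0.402 0.273]
stool 0.64 [186. 335.] [ 0.591 -0.016]
stool 0.46 [198. 422.] [ 0.564 -0.223]
scene [1.046 0.289 0.743]
tablet1 0.82 [158. 382.] [0.397 0.061]
tablet1 0.8 [191. 395.] [0.465 0.123]
tablet1 0.67 [243. 326.] [0.643 0.064]
tablet1 0.58 [234. 371.] [0.583 0.126]
tablet1 0.54 [202. 313.] [ 0.572 -0.007]
tray 0.66 [165. 222.] [ 0.578 -0.229]
flask 0.59 [344. 406.] [0.741 0.269]
cup 0.57 [132. 329.] [ 0.379 -0.079]
tumbler 0.9 [302. 271.] [0.79  0.039]
canister 0.93 [201. 478.] [0.401 0.276]
stool 0.69 [191. 392.] [0.463 0.116]
stool 0.65 [209. 307.] [ 0.588 -0.01 ]
[ 0.251 -0.6    0.231] [0.98  0.197 0.    0.   ] 0.8 0.08537514532080759
```

View pics/top0.png

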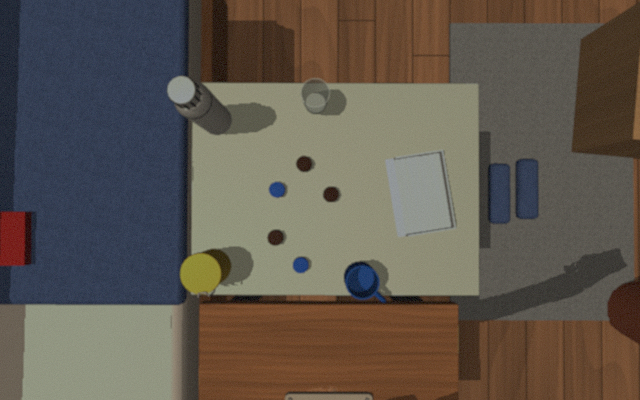

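View pics/scene0.png

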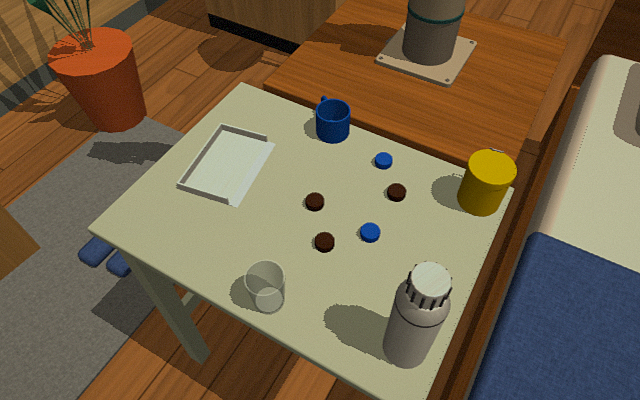

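The top view shows the brown tablets at about (304,163), (331,194) and (275,237), and the two blue look-alikes at (278,189) and (301,265). The tray is on the right with its mouth facing left, from (387,159) to (398,236). Next I'll fit the tray and refine the tablet centres.

```bash
cat >> h.py <<'E'
def tabs(p):
    """brown disc centres on top image (top face z=.016), world xy"""
    im=p['pixels'].astype(int);m=((im.max(2)<75)&(im[:,:,0]>im[:,:,2]+8)).astype('uint8')
    n,l,s,c=cv2.connectedComponentsWithStats(m)
    out=[]
    for i in range(1,n):
        X=ray(p,c[i][1],c[i][0],.011)
        if 60<s[i,4]<400 and .33<X[0]<.83 and -.35<X[1]<.37: out.append((np.round(X[:2],3),s[i,4]))
    return out
E
python3 - <<'E'
from h import *
from scipy.optimize import minimize
np.set_printoptions(precision=3,suppress=True)
p=manip.get_image('top');print(tabs(p))
obs=[((443.5,151),(94,-59,.02)),((455,227),(-94,-59,.02)),((387,160),(94,75,0)),((398,236),(-94,75,0))]
def P(q):
    c,s=np.cos(q[2]),np.sin(q[2]);return [proj(p,(q[0]+(c*a-s*b)/1e3,q[1]+(s*a+c*b)/1e3,z)) for _,(a,b,z) in obs]
f=lambda q:sum(np.sum((np.array(o[0])-x)**2) for o,x in zip(obs,P(q)))
r=minimize(f,[.578,-.229,.14],method='Nelder-Mead',options=dict(maxiter=4000,xatol=1e-6,fatol=1e-6));print(r.x,r.fun,P(r.x))
q=r.x;c,s=np.cos(q[2]),np.sin(q[2]);W=lambda a,b,z:np.array((q[0]+(c*a-s*b)/1e3,q[1]+(s*a+c*b)/1e3,z))
im=cv2.resize(p['pixels'][130:260,250:480,::-1],None,fx=3.4,fy=3.4,interpolation=cv2.INTER_CUBIC)
for a,b,z in((94,-59,.02),(-94,-59,.02),(-94,55,.02),(94,55,.02),(94,75,0),(-94,75,0),(-90,-55,.002),(90,-55,.002)):
    u=(proj(p,W(a,b,z))-[250,130]+.5)*3.4;cv2.circle(im,tuple(int(v) for v in u),3,(0,0,255),1)
for t,_ in tabs(p):
    u=(proj(p,[*t,.011])-[250,130]+.5)*3.4;cv2.circle(im,tuple(int(v) for v in u),3,(0,255,0),-1)
cv2.imwrite('pics/c1.png',im)
for a in(-60,0,60): print(a,W(a,-30,0),W(a,75,0))
E
```

```text
[(array([0.753, 0.273]), np.int32(317)), (array([0.581, 0.329]), np.int32(369)), (array([0.644, 0.057]), np.int32(182)), (array([ 0.572, -0.006]), np.int32(183)), (array([0.47 , 0.124]), np.int32(189)), (array([0.412, 0.252]), np.int32(352))]
[ 0.574 -0.225  0.151] 11.518719513773284 [array([443.92 , 149.378]), array([456.217, 228.94 ]), array([385.737, 158.921]), array([397.586, 236.733])]
-60 [ 0.52  -0.264  0.   ] [ 0.504 -0.16   0.   ]
0 [ 0.579 -0.255  0.   ] [ 0.563 -0.151  0.   ]
60 [ 0.638 -0.246  0.   ] [ 0.623 -0.142  0.   ]
```

View pics/c1.png

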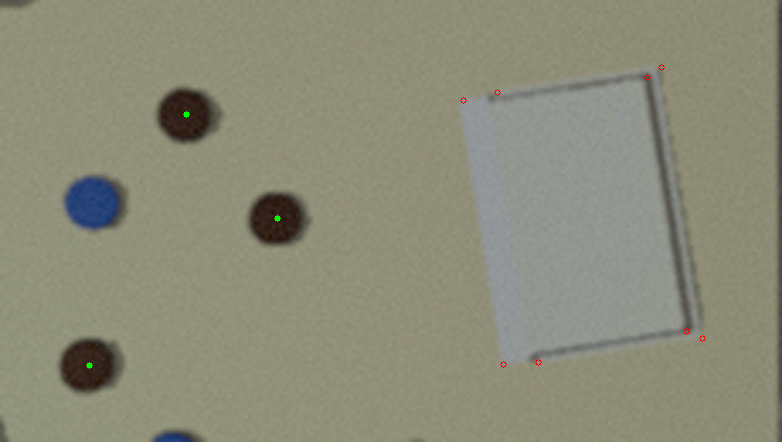

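>>> jog_arm([
  {"yaw":-0.1174},
  {"yaw":-0.1174},
  {"yaw":-0.1174},
  {"yaw":-0.1174},
  {"yaw":-0.1174},
  {"yaw":-0.1174},
  {"yaw":-0.1174},
  {"yaw":-0.1174},
  {"yaw":-0.1174},
  {"yaw":-0.1174},
  {},
], hand=0)

```text
invalid input at $.moves[0]: expected keys delta_pos, yaw
```

>>> jog_arm([
  {"delta_pos":[2.6,1.28,0]},
  {"delta_pos":[2.6,1.28,0]},
  {"delta_pos":[2.6,1.28,0]},
  {"delta_pos":[2.6,1.28,0]},
  {"delta_pos":[2.6,1.28,0]},
  {"delta_pos":[2.6,1.28,0]},
  {"delta_pos":[2.6,1.28,0]},
  {"delta_pos":[2.6,1.28,0]},
  {"delta_pos":[2.6,1.28,0]},
  {"delta_pos":[2.6,1.28,0]},
  {"delta_pos":[2.6,1.28,0]},
  {"delta_pos":[2.6,1.28,0]},
  {"delta_pos":[2.6,1.28,0]},
  {"delta_pos":[2.6,1.28,0]},
  {"delta_pos":[2.6,1.28,0]},
  {"delta_pos":[2.6,1.28,0]},
  {"delta_pos":[2.6,1.28,0]},
  {"delta_pos":[2.6,1.28,0]},
  {"delta_pos":[2.6,1.28,0]},
  {"delta_pos":[2.6,1.28,0]},
])

```text
invalid input at $.moves[0]: expected keys delta_pos, yaw
```

>>> jog_arm([
  {"delta_pos":[0,0,0],"yaw":-0.1174},
  {"delta_pos":[0,0,0],"yaw":-0.1174},
  {"delta_pos":[0,0,0],"yaw":-0.1174},
  {"delta_pos":[0,0,0],"yaw":-0.1174},
  {"delta_pos":[0,0,0],"yaw":-0.1174},
  {"delta_pos":[0,0,0],"yaw":-0.1174},
  {"delta_pos":[0,0,0],"yaw":-0.1174},
  {"delta_pos":[0,0,0],"yaw":-0.1174},
  {"delta_pos":[0,0,0],"yaw":-0.1174},
  {"delta_pos":[0,0,0],"yaw":-0.1174},
  {"delta_pos":[0,0,0],"yaw":0},
], hand=0)

```text
clock: 1.77
tool_pos: [0.2504, -0.5999, 0.2313]
orientation: [0.707, 0.708, 0.0, 0.0]
ft_force: [-0.7, 0.5, -0.0]
width: 0.0001
```

>>> jog_arm([
  {"delta_pos":[3.2,1.6,0],"yaw":0},
  {"delta_pos":[3.2,1.6,0],"yaw":0},
  {"delta_pos":[3.2,1.6,0],"yaw":0},
  {"delta_pos":[3.2,1.6,0],"yaw":0},
  {"delta_pos":[3.2,1.6,0],"yaw":0},
  {"delta_pos":[3.2,1.6,0],"yaw":0},
  {"delta_pos":[3.2,1.6,0],"yaw":0},
  {"delta_pos":[3.2,1.6,0],"yaw":0},
  {"delta_pos":[3.2,1.6,0],"yaw":0},
  {"delta_pos":[3.2,1.6,0],"yaw":0},
  {"delta_pos":[3.2,1.6,0],"yaw":0},
  {"delta_pos":[3.2,1.6,0],"yaw":0},
  {"delta_pos":[3.2,1.6,0],"yaw":0},
  {"delta_pos":[3.2,1.6,0],"yaw":0},
  {"delta_pos":[3.2,1.6,0],"yaw":0},
  {"delta_pos":[3.2,1.6,0],"yaw":0},
  {"delta_pos":[3.2,1.6,0],"yaw":0},
  {"delta_pos":[3.2,1.6,0],"yaw":0},
  {"delta_pos":[3.2,1.6,0],"yaw":0},
  {"delta_pos":[3.2,1.6,0],"yaw":0},
])

```text
clock: 3.43
tool_pos: [0.5719, 0.0415, 0.2315]
orientation: [0.709, 0.705, 0.0, 0.0]
ft_force: [0.1, 0.2, 0.2]
width: -0.0001
```

>>> jog_arm([
  {"delta_pos":[0.8,0,3.5],"yaw":0},
  {"delta_pos":[0,0,3.5],"yaw":0},
  {"delta_pos":[0,0,3.5],"yaw":0},
  {"delta_pos":[0,0,3.5],"yaw":0},
  {"delta_pos":[0,0,3.0],"yaw":0},
  {"delta_pos":[0,0,2.5],"yaw":0},
  {"delta_pos":[0,0,1.5],"yaw":0},
  {"delta_pos":[0,0,0.8],"yaw":0},
  {"delta_pos":[0,0,0.5],"yaw":0},
  {"delta_pos":[0,0,0],"yaw":0},
  {"delta_pos":[0,0,0],"yaw":0},
])

```text
clock: 4.35
tool_pos: [0.5721, 0.048, 0.0091]
orientation: [0.708, 0.706, 0.001, 0.0]
ft_force: [-0.4, 0.0, 0.3]
width: -0.0002
```

>>> jog_arm([
  {"delta_pos":[-1,0,0],"yaw":0},
  {"delta_pos":[-1,0,0],"yaw":0},
  {"delta_pos":[-1,0,0],"yaw":0},
  {"delta_pos":[-1,0,0],"yaw":0},
  {"delta_pos":[-1,0,0],"yaw":0},
  {"delta_pos":[-1,0,0],"yaw":0},
  {"delta_pos":[-1,0,0],"yaw":0},
  {"delta_pos":[-1,0,0],"yaw":0},
  {"delta_pos":[-1,0,0],"yaw":0},
  {"delta_pos":[-1,0,0],"yaw":0},
  {"delta_pos":[-1,0,0],"yaw":0},
  {"delta_pos":[-1,0,0],"yaw":0},
])

```text
clock: 5.35
tool_pos: [0.5711, -0.0731, 0.0083]
orientation: [0.707, 0.707, -0.0, -0.0]
ft_force: [0.1, -0.3, -0.1]
width: -0.0003
```

Run:
```python
from h import *
p=snap('top','t2.png');print(tabs(p));q=snap('scene','s2.png')
cv2.imwrite('pics/m2.png',np.vstack([cv2.resize(x['pixels'][a:b,c:d,::-1],None,fx=2,fy=2,interpolation=2) for x,a,b,c,d in((p,100,240,240,480),(q,110,270,150,390))]))
for x in (p,q):
  for d in manip.pinpoint('tablet1',x)[:5]: print(round(d['score'],2),ray(x,*d['point'],.008)[:2])
```

```text
[(array([0.763, 0.257]), np.int32(121)), (array([0.613, 0.33 ]), np.int32(248)), (array([0.644, 0.058]), np.int32(176)), (array([ 0.515, -0.097]), np.int32(62)), (array([0.47 , 0.124]), np.int32(183)), (array([0.412, 0.252]), np.int32(323))]
0.71 [0.64215654 0.05621082]
0.66 [0.40741689 0.0670969 ]
0.5 [0.46555265 0.12285958]
0.48 [0.59241029 0.1198134 ]
0.82 [0.64001348 0.06159876]
0.75 [0.58099821 0.12412682]
0.62 [ 0.56830324 -0.11512431]
0.56 [0.410787   0.05885891]
```

View pics/m2.png

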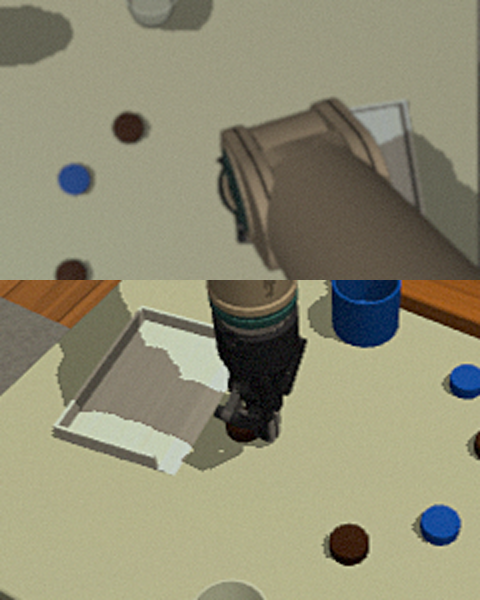

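The scene crop shows the tablet at about (240,430), right in front of the closed fingertips at the lip, so the push is tracking straight.

>>> jog_arm([
  {"delta_pos":[-1,0,0],"yaw":0},
  {"delta_pos":[-1,0,0],"yaw":0},
  {"delta_pos":[-1,0,0],"yaw":0},
  {"delta_pos":[-1,0,0],"yaw":0},
  {"delta_pos":[-1,0,0],"yaw":0},
  {"delta_pos":[-1,0,0],"yaw":0},
  {"delta_pos":[-1,0,0],"yaw":0},
  {"delta_pos":[-1,0,0],"yaw":0},
  {"delta_pos":[-1,0,0],"yaw":0},
  {"delta_pos":[-1,0,0],"yaw":0},
  {"delta_pos":[-1,0,0],"yaw":0},
  {"delta_pos":[-1,0,0],"yaw":0},
  {"delta_pos":[0,0,0],"yaw":0},
])

```text
clock: 6.63
tool_pos: [0.5707, -0.1957, 0.0082]
orientation: [0.709, 0.706, -0.001, 0.001]
ft_force: [0.3, -0.7, 0.2]
width: -0.0
```

Run:
```python
from h import *
q=snap('scene','s3.png')
cv2.imwrite('pics/m3.png',cv2.resize(q['pixels'][90:270,150,None].repeat(1,1) if 0 else q['pixels'][90:270,150:390,::-1],None,fx=2.5,fy=2.5))
for d in manip.pinpoint('tablet1',q)[:5]: print(round(d['score'],2),ray(q,*d['point'],.008)[:2])
```

```text
0.82 [0.46079934 0.12235578]
0.81 [0.40260642 0.05702969]
0.64 [ 0.56790772 -0.22963642]
0.64 [0.57872264 0.12173676]
0.61 [0.64189828 0.06095977]
```

View pics/m3.png

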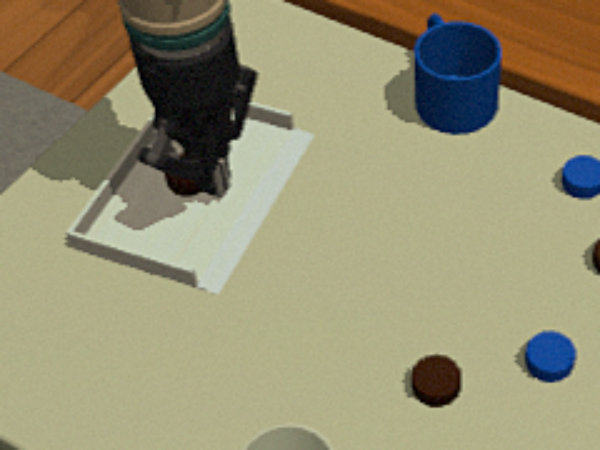

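The first tablet is inside, at about (568,-230) mm. Next is tablet A.

>>> jog_arm([
  {"delta_pos":[0.5,0,0],"yaw":0},
  {"delta_pos":[0,0,-2],"yaw":0},
  {"delta_pos":[0,0,-3],"yaw":0},
  {"delta_pos":[3,0.77,-1],"yaw":0},
  {"delta_pos":[3,0.77,0],"yaw":0},
  {"delta_pos":[3,0.77,0],"yaw":0},
  {"delta_pos":[3,0.77,0],"yaw":0},
  {"delta_pos":[3,0.77,0],"yaw":0},
  {"delta_pos":[3,0.77,0],"yaw":0},
  {"delta_pos":[3,0.77,0],"yaw":0},
  {"delta_pos":[3,0.77,0],"yaw":0},
  {"delta_pos":[3,0.77,0],"yaw":0},
  {"delta_pos":[3,0.77,0],"yaw":0},
  {"delta_pos":[0,0,0],"yaw":0.07},
  {"delta_pos":[0,0,2],"yaw":0},
  {"delta_pos":[0,0,2],"yaw":0},
  {"delta_pos":[0,0,1.2],"yaw":0},
  {"delta_pos":[0,0,0.8],"yaw":0},
  {"delta_pos":[0,0,0],"yaw":0},
  {"delta_pos":[0,0,0],"yaw":0},
])

```text
clock: 8.4
tool_pos: [0.6482, 0.1132, 0.0083]
orientation: [0.732, 0.682, -0.0, -0.0]
ft_force: [0.2, 0.1, 0.7]
width: -0.0004
```

>>> jog_arm([
  {"delta_pos":[-1,0,0],"yaw":0},
  {"delta_pos":[-1,0,0],"yaw":0},
  {"delta_pos":[-1,0,0],"yaw":0},
  {"delta_pos":[-1,0,0],"yaw":0},
  {"delta_pos":[-1,0,0],"yaw":0},
  {"delta_pos":[-1,0,0],"yaw":0},
  {"delta_pos":[-1,0,0],"yaw":0},
  {"delta_pos":[-1,0,0],"yaw":0},
  {"delta_pos":[-1,0,0],"yaw":0},
  {"delta_pos":[-1,0,0],"yaw":0},
  {"delta_pos":[-1,0,0],"yaw":0},
  {"delta_pos":[-1,0,0],"yaw":0},
  {"delta_pos":[-1,0,0],"yaw":0},
  {"delta_pos":[-1,0,0],"yaw":0},
  {"delta_pos":[-1,0,0],"yaw":0},
  {"delta_pos":[-1,0,0],"yaw":0},
])

```text
clock: 9.73
tool_pos: [0.6369, -0.0478, 0.0083]
orientation: [0.732, 0.682, -0.0, 0.0]
ft_force: [-0.2, 0.4, -0.1]
width: 0.0001
```

Run:
```python
from h import *
q=snap('scene','s4.png')
for d in manip.pinpoint('tablet1',q)[:6]: print(round(d['score'],2),ray(q,*d['point'],.008)[:2])
```

```text
0.88 [0.46748574 0.12055775]
0.61 [ 0.63341341 -0.07042768]
0.61 [0.40331012 0.06042415]
0.5 [ 0.57095005 -0.23611535]
```

>>> jog_arm([
  {"delta_pos":[-1,0,0],"yaw":0},
  {"delta_pos":[-1,0,0],"yaw":0},
  {"delta_pos":[-1,0,0],"yaw":0},
  {"delta_pos":[-1,0,0],"yaw":0},
  {"delta_pos":[-1,0,0],"yaw":0},
  {"delta_pos":[-1,0,0],"yaw":0},
  {"delta_pos":[-1,0,0],"yaw":0},
  {"delta_pos":[-1,0,0],"yaw":0},
  {"delta_pos":[-1,0,0],"yaw":0},
  {"delta_pos":[-1,0,0],"yaw":0},
  {"delta_pos":[-1,0,0],"yaw":0},
  {"delta_pos":[-1,0,0],"yaw":0},
  {"delta_pos":[-1,0,0],"yaw":0},
  {"delta_pos":[-1,0,0],"yaw":0},
  {"delta_pos":[0,0,0],"yaw":0},
])

```text
clock: 11.08
tool_pos: [0.6264, -0.1903, 0.0082]
orientation: [0.733, 0.68, -0.001, 0.001]
ft_force: [-0.2, -1.8, -0.6]
width: -0.0005
```

Run:
```python
from h import *
q=snap('scene','s5.png')
cv2.imwrite('pics/m5.png',cv2.resize(q['pixels'][90:270,150:430,::-1],None,fx=2.5,fy=2.5))
for d in manip.pinpoint('tablet1',q)[:6]: print(round(d['score'],2),ray(q,*d['point'],.008)[:2])
```

```text
0.91 [0.58234109 0.12269407]
0.73 [0.40678682 0.06068408]
0.7 [0.79186449 0.04045023]
0.57 [0.46842085 0.11944384]
0.51 [ 0.61921859 -0.21703187]
0.48 [ 0.56624765 -0.23196182]
```

View pics/m5.png

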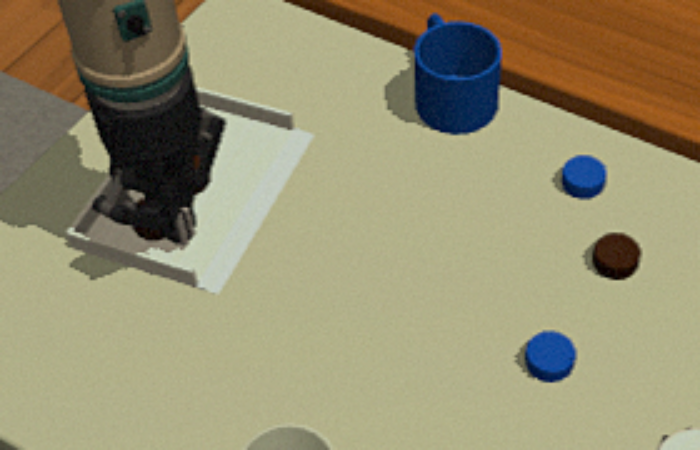

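>>> jog_arm([
  {"delta_pos":[0.3,0,0],"yaw":0},
  {"delta_pos":[0,0,-2],"yaw":0},
  {"delta_pos":[0,0,-3],"yaw":0},
  {"delta_pos":[0,0,-2],"yaw":-0.103},
  {"delta_pos":[0,0,0],"yaw":-0.103},
  {"delta_pos":[3.37,-1.05,0],"yaw":0},
  {"delta_pos":[3.37,-1.05,0],"yaw":0},
  {"delta_pos":[3.37,-1.05,0],"yaw":0},
  {"delta_pos":[3.37,-1.05,0],"yaw":0},
  {"delta_pos":[3.37,-1.05,0],"yaw":0},
  {"delta_pos":[3.37,-1.05,0],"yaw":0},
  {"delta_pos":[3.37,-1.05,0],"yaw":0},
  {"delta_pos":[3.37,-1.05,0],"yaw":0},
  {"delta_pos":[3.37,-1.05,0],"yaw":0},
  {"delta_pos":[3.37,-1.05,0],"yaw":0},
  {"delta_pos":[3.37,-1.05,0],"yaw":0},
  {"delta_pos":[0,0,0],"yaw":0},
  {"delta_pos":[0,0,0],"yaw":0},
])

```text
clock: 12.68
tool_pos: [0.4614, 0.1723, 0.0787]
orientation: [0.655, 0.756, 0.001, -0.001]
ft_force: [1.1, -0.2, 0.4]
width: -0.0
```

Run:
```python
from h import *
p=snap('top','t6.png');print(tabs(p))
q=snap('scene','s6.png')
for x in(p,q):
  for d in manip.pinpoint('tablet1',x)[:6]: print(round(d['score'],2),ray(x,*d['point'],.008)[:2])
```

```text
[(array([0.756, 0.256]), np.int32(69)), (array([ 0.623, -0.222]), np.int32(179)), (array([ 0.571, -0.228]), np.int32(174)), (array([0.47 , 0.125]), np.int32(178))]
0.75 [ 0.62261075 -0.21707548]
0.68 [0.46932152 0.12689606]
0.65 [ 0.56623059 -0.23001309]
0.58 [0.58411786 0.11717385]
0.58 [0.40955164 0.06214168]
0.81 [0.57522752 0.12736736]
0.8 [0.40643339 0.05957589]
0.79 [0.46261266 0.120754  ]
0.74 [ 0.61799796 -0.21980696]
0.6 [ 0.56782375 -0.23529922]
```

View pics/s6.png

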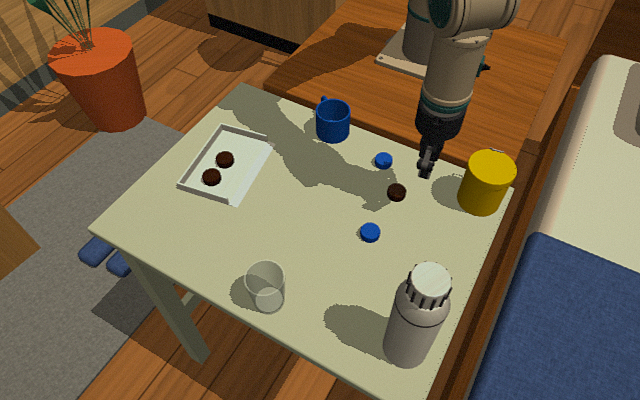

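Two tablets lie flat in the tray, at (212,177) and (225,159). The last tablet is at (397,192), with the gripper behind it and in line, clear of the canister.

>>> jog_arm([
  {"delta_pos":[-0.6,0,2],"yaw":0},
  {"delta_pos":[0,0,2],"yaw":0},
  {"delta_pos":[0,0,1.5],"yaw":0},
  {"delta_pos":[0,0,1],"yaw":0},
  {"delta_pos":[0,0,0.5],"yaw":0},
  {"delta_pos":[0,0,0],"yaw":0},
  {"delta_pos":[0,0,0],"yaw":0},
])

```text
clock: 13.47
tool_pos: [0.4641, 0.1622, 0.0085]
orientation: [0.658, 0.753, 0.0, 0.0]
ft_force: [0.3, -0.3, 0.0]
width: -0.0001
```

>>> jog_arm([
  {"delta_pos":[-1,0,0],"yaw":0},
  {"delta_pos":[-1,0,0],"yaw":0},
  {"delta_pos":[-1,0,0],"yaw":0},
  {"delta_pos":[-1,0,0],"yaw":0},
  {"delta_pos":[-1,0,0],"yaw":0},
  {"delta_pos":[-1,0,0],"yaw":0},
  {"delta_pos":[-1,0,0],"yaw":0},
  {"delta_pos":[-1,0,0],"yaw":0},
  {"delta_pos":[-1,0,0],"yaw":0},
  {"delta_pos":[-1,0,0],"yaw":0},
  {"delta_pos":[-1,0,0],"yaw":0},
  {"delta_pos":[-1,0,0],"yaw":0},
  {"delta_pos":[-1,0,0],"yaw":0},
  {"delta_pos":[-1,0,0],"yaw":0},
  {"delta_pos":[-1,0,0],"yaw":0},
  {"delta_pos":[-1,0,0],"yaw":0},
  {"delta_pos":[-1,0,0],"yaw":0},
  {"delta_pos":[-1,0,0],"yaw":0},
])

```text
clock: 14.97
tool_pos: [0.4881, -0.0169, 0.0083]
orientation: [0.658, 0.753, 0.0, 0.0]
ft_force: [-0.5, 0.5, -0.5]
width: -0.0002
```

Run:
```python
from h import *
q=snap('scene','s7.png')
for d in manip.pinpoint('tablet1',q)[:6]: print(round(d['score'],2),ray(q,*d['point'],.008)[:2])
```

```text
0.91 [0.57400158 0.12129175]
0.7 [ 0.49112072 -0.04972804]
0.63 [0.40758127 0.05872021]
0.57 [ 0.62006146 -0.21741542]
```

Tracking well, so I'll push the rest of the way in.

>>> jog_arm([
  {"delta_pos":[-1,0,0],"yaw":0},
  {"delta_pos":[-1,0,0],"yaw":0},
  {"delta_pos":[-1,0,0],"yaw":0},
  {"delta_pos":[-1,0,0],"yaw":0},
  {"delta_pos":[-1,0,0],"yaw":0},
  {"delta_pos":[-1,0,0],"yaw":0},
  {"delta_pos":[-1,0,0],"yaw":0},
  {"delta_pos":[-1,0,0],"yaw":0},
  {"delta_pos":[-1,0,0],"yaw":0},
  {"delta_pos":[-1,0,0],"yaw":0},
  {"delta_pos":[-1,0,0],"yaw":0},
  {"delta_pos":[-1,0,0],"yaw":0},
  {"delta_pos":[-1,0,0],"yaw":0},
  {"delta_pos":[-1,0,0],"yaw":0},
  {"delta_pos":[-1,0,0],"yaw":0},
  {"delta_pos":[-1,0,0],"yaw":0},
  {"delta_pos":[-1,0,0],"yaw":0},
  {"delta_pos":[-1,0,0],"yaw":0},
  {"delta_pos":[0,0,0],"yaw":0},
])

```text
clock: 16.65
tool_pos: [0.5122, -0.1975, 0.0082]
orientation: [0.659, 0.752, -0.001, 0.001]
ft_force: [0.4, 0.1, 0.5]
width: 0.0003
```

>>> jog_arm([
  {"delta_pos":[0.4,0,0],"yaw":0},
  {"delta_pos":[0,0,-2],"yaw":0},
  {"delta_pos":[0,0,-3],"yaw":0},
  {"delta_pos":[0,0,-4],"yaw":0},
  {"delta_pos":[0,0,-4],"yaw":0},
  {"delta_pos":[3,0,-4],"yaw":0},
  {"delta_pos":[4,0,0],"yaw":0},
  {"delta_pos":[4,0,0],"yaw":0},
  {"delta_pos":[4,0,0],"yaw":0},
  {"delta_pos":[4,0,0],"yaw":0},
  {"delta_pos":[4,0,0],"yaw":0},
  {"delta_pos":[0,0,0],"yaw":0},
  {"delta_pos":[0,0,0],"yaw":0},
])

```text
clock: 17.73
tool_pos: [0.4805, 0.0367, 0.172]
orientation: [0.655, 0.756, 0.0, -0.0]
ft_force: [0.4, -0.9, -0.6]
width: -0.0001
```

Run:
```python
from h import *
p=snap('top','t8.png');q=snap('scene','s8.png');print(tabs(p))
c,s=np.cos(.151),np.sin(.151)
for t,_ in tabs(p):
    d=t-[.575,-.223];print(t,'local mm',np.round([1e3*(c*d[0]+s*d[1]),1e3*(-s*d[0]+c*d[1])]))
cv2.imwrite('pics/m8.png',np.hstack([p['pixels'][60:320,160:490,::-1],q['pixels'][60:320,100:530,::-1]]))
for n in('flask','cup','tumbler','canister'):
    for x in(p,q):
        for d in manip.pinpoint(n,x)[:1]:print(n,round(d['score'],2),np.round(ray(x,*d['point'],0)[:2],3))
```

```text
[(array([0.767, 0.267]), np.int32(65)), (array([0.738, 0.254]), np.int32(118)), (array([0.579, 0.33 ]), np.int32(333)), (array([ 0.623, -0.222]), np.int32(180)), (array([ 0.57 , -0.228]), np.int32(182)), (array([ 0.518, -0.229]), np.int32(181)), (array([0.49 , 0.029]), np.int32(138)), (array([0.4  , 0.145]), np.int32(153)), (array([0.412, 0.252]), np.int32(336)), (array([0.355, 0.154]), np.int32(140))]
[0.767 0.267] local mm [264. 456.]
[0.738 0.254] local mm [233. 447.]
[0.579 0.33 ] local mm [ 87. 546.]
[ 0.623 -0.222] local mm [48. -6.]
[ 0.57  -0.228] local mm [-6. -4.]
[ 0.518 -0.229] local mm [-57.   3.]
[0.49  0.029] local mm [-46. 262.]
[0.4   0.145] local mm [-118.  390.]
[0.412 0.252] local mm [-90. 494.]
[0.355 0.154] local mm [-161.  406.]
flask 0.75 [0.748 0.264]
flask 0.86 [0.741 0.267]
cup 0.77 [ 0.377 -0.072]
cup 0.91 [ 0.382 -0.08 ]
tumbler 0.58 [0.792 0.032]
tumbler 0.8 [0.788 0.036]
canister 0.62 [0.399 0.274]
canister 0.58 [0.404 0.275]
```

View pics/m8.png

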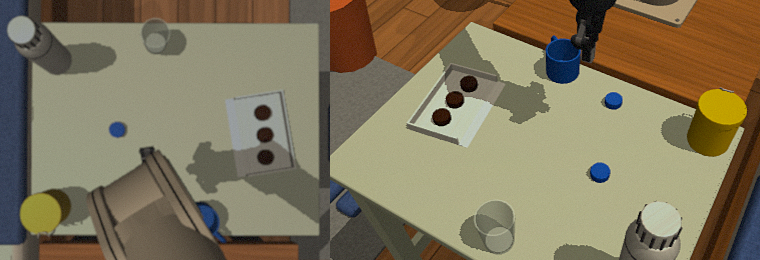

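All three tablets lie flat well inside the tray, at (263,113), (265,134) and (265,157) in the left half of the picture. The bystanders haven't moved and the arm is clear.

```bash
python3 -c "
from station import manip
print(manip.finish_job())"
```

```text
the job is handed in; nothing more can be done
None
```

I swept all three brown tablets into the tray one at a time with closed fingers, and handed the job in at about 18 s on the clock.

- **Tablets:** The last pictures show all three flat on the tray floor. Their centres, in the tray's own axes, are at about (48, -6), (-6, -4) and (-57, 3) mm, so each is at least about 20 mm from the walls and more than 30 mm inside the mouth.
- **Tray fit:** The tray position these figures rest on was fitted to about 3–5 mm, which those distances easily cover.
- **Bystanders:** The flask, cup, tumbler and canister were still standing, each within about 1 cm of where it was first measured. That is about how far the two cameras disagree.
- **Look-alikes:** I did not touch the two blue ones, and they stayed out of the tray.
- **Forces:** Every reading shown after a move stayed within about 2 N.

One thing went wrong on the way: the first two move calls were refused because of their format, and the arm did not move. No other check failed or disagreed.

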